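# Restock the kiosk counter displays

### The job

Restock the sweet-stall counter: put each of the four loose goods (drinks can, flat caramel tub, long chocolate carton, short gum carton) into the empty place of the display that already shows one of the same kind. Each must end upright, the same way up as it started, resting flat on the floor of its place, and be let go.

Things in the scene. Friction and masses are not known exactly. Their poses are not given: they have to be found in the camera images.
- can: Small loose drinks can, bare aluminium with a red band, 53 mm in diameter and 90 mm tall, standing upright; the taller and narrower of the two round goods. Origin at the centre of its underside, z up along its axis. Four white or bare-metal goods with a red band lie loose in the row nearer the robot, in any order.
- tub: Flat loose round tub of caramel, white with a red band, 34 mm tall, body 64 mm and lid 68 mm in diameter (the lid is the top 7 mm), lid up. Origin at the centre of its underside, z up along its axis.
- bar: Long narrow loose carton of chocolate bars, white paper with a red band, 120 mm long (its y axis), 32 mm wide (x), 36 mm tall. Origin at the centre of its underside, z up; its long side starts roughly crosswise to the robot (within 0.5 rad).
- gum: Short broad loose carton of chewing gum, white paper with a red band, 76 mm long (its x axis), 50 mm wide (y), 40 mm tall. Origin at the centre of its underside, z up; its length starts roughly pointing away from the robot (within 0.6 rad).
- can_rack: Fixed plywood block 188 x 92 mm, 22 mm high: an empty round recess, 70 mm across, its floor 10 mm above the table; 100 mm behind it a fixed drinks can like the loose one, top at 100 mm. Origin on the table under the recess's centre; x runs from the recess to the fixed can, z up. The four displays stand in any order in a row beyond the loose goods, empty places nearest the robot.
- tub_rack: Fixed plywood block 198 x 104 mm, 22 mm high: an empty round recess, 85 mm across, its floor 10 mm above the table; 100 mm behind it a fixed flat tub like the loose one, top at 44 mm. Origin on the table under the recess's centre; x runs from the recess to the fixed tub, z up.
- bar_tray: Fixed cardboard tray 131 (x) by 144 mm (y), rim 14 mm high, floor 4 mm above the table. Empty place in front, 50 (x) by 138 mm (y): the long carton lies along the tray's y. Behind it a solid grey ledge, 14 mm high, then a fixed long carton, near face 65 mm from the place's centre, top at 40 mm. Origin on the table under the place's centre; x runs towards the fixed carton, z up.
- gum_tray: Fixed cardboard tray 200 (x) by 74 mm (y), rim 14 mm high, floor 4 mm above the table. Empty place in front, 94 (x) by 68 mm (y): the short carton's length lies along the tray's x. Behind it a solid grey ledge, 14 mm high, then a fixed short carton, near face 68 mm from the place's centre, top at 44 mm. Origin on the table under the place's centre; x runs towards the fixed carton, z up.
Things that resemble listed ones, but are neither listed nor needed, are in the scene too. What is shaped like the can but black or blue is not meant.

How it is judged:
At the end, for the whole second after the job is handed in: Each of the four goods stands in the empty place of its own display: centre within 15 mm of the place's centre, underside within 4 mm of the place's floor, upright within 0.12 rad, released and at rest (horizontal distance between can and can_rack below 0.015 m and z of can in the frame of can_rack below 0.014 m and angle between each of can, tub, bar, gum's own z axis and vertical below 0.12 rad and linear speed of each of can, tub, bar, gum below 0.02 m/s and angular speed of each of can, tub, bar, gum below 0.2 rad/s and horizontal distance between tub and tub_rack below 0.015 m and z of tub in the frame of tub_rack below 0.014 m and horizontal distance between bar and bar_tray below 0.015 m and z of bar in the frame of bar_tray below 0.008 m and horizontal distance between gum and gum_tray below 0.015 m and z of gum in the frame of gum_tray below 0.008 m); the robot touches nothing.
It also fails if it takes over 134 s, if anything falls off the work surface, if the arm or the gripper's body presses on something with over 40 N, if the wrist force passes 120 N, or if a joint passes its speed limit or range.

### The arm

A 6-joint arm with a two-finger parallel gripper is mounted at the origin on the work surface. World frame = base frame: x ahead of the robot, y to its left, z up, the work surface at z = 0. Lengths are in m, angles in rad, forces in N, time in s.
With the tool pointing down it reaches from about 0.35 to 0.975 m from the base axis. Payload 4.9 kg.
Tool frame: the origin (TCP) lies at the very end of the fingers, on their centre line; the grasp point (between the pads) lies 19 mm behind it; z points along the fingers, y is the line along which they close (so a half turn about z gives the same grasp; the last joint's range is limited). The gripper opens to 85 mm and grips with 20 to 120 N. Pads are 22 mm wide; open, the fingers measure 114 mm over their backs; the gripper's body (76 mm by 85 mm) begins 54 mm behind the grasp point. The pads swing forward as they close: fully open they stand 13 mm farther back than shut.
Start: joints at [1.025, 0.053, 1.613, -0, 1.476, -0.119], TCP at [0.259, 0.569, 0.231] pointing down, gripper open.
Joint ranges: [-3.01, 3.01], [-1.01, 2.22], [0.06, 2.58], [-1.02, 4.17], [0.09, 2.62], [-3.14, 3.14]. Speed limits (rad/s): [2.57, 2.57, 3.14, 3.14, 3.14, 3.14].

### API

Orientations are given as a rotation vector (axis times angle).
In Python, from station import ctrl gives the robot as it stands. The module is installed in compiled form; this text tells all that it offers.
- The arm moves only by the tool jog_arm, never from a script. Its argument "steps" is a list of rows, each an object with "delta_rot": the turn, a rotation vector about the tool's x, y, z in degrees, a list of three; "linear": the shift along the tool's x, y, z in m, a list of three; "grip": the finger opening in m, from 0 to 0.0854. In form: [{"delta_rot": [rx, ry, rz], "linear": [x, y, z], "grip": grip}, ...]. A call has 1 to 10 rows; each row shifts and turns the commanded pose from where the row before left it, along the tool's axes as they then stand; what a row does not reach is not made up. A row lasts 1/10 s, in which the tool goes at most 50 mm and 8.59 degrees, less where a joint would pass 70% of its speed; a pose out of reach is approached as far as the arm can. A call with a gripper value outside its range is refused whole. The fingers move at their own pace and stop on an object; "newtons" is the grip in N (left out, the last holds). Time passes only in rows, so rows that do not move let the fingers close. It gives the time, the measured TCP pose, the force, the opening and the grip force at its end, in the units of the state.
- ctrl.get_obs(): the state, without advancing time (a new reading comes with each control period).
- ctrl.get_image(name): name is "side" or "top" or "wrist"; returns (picture, depth): 384x512x3 uint8, red, green, blue; 384x512 float32, m along the optical axis (not along the pixel's ray), 0 where there is no reading.
- ctrl.camera_info(name): a dict with "camera_matrix" (3x3 intrinsics, pixels), "R" (3x3) and "t" (3): a world point X has camera coordinates R X + t; the wrist camera has in their place "T_tool_cam" (4x4, takes a point from camera to tool coordinates, whose origin is the TCP and whose axes are the flange's). Camera axes: x right, y down, z forward; pixel columns grow to the right and rows downward; lengths in m; the calibration is good to about 2 mm. The wrist camera is an equidistant fisheye: a pixel r from the principal point sees the ray r / f radians off the axis. A picture is of the moment at which its call begins: read the wrist's pose just before it. camera_info takes no time and is no camera call.
- ctrl.finish_job(): hands the job in; it is judged then, once.
The state is a dict: "t": time; "q": joint angles; "dq": joint speeds; "effort": joint torques, N m; "tool_pos": TCP position; "tool_rot": TCP orientation; "contact_force": force on the tool from outside, world axes, zero at the start; "wrist_torque": the same for the moment, N m; "opening": finger opening in m; "grip_force": force on a finger pad.
Only numpy, scipy, OpenCV 4.12 (cv2) and the standard library are available. Lean on these libraries where they do the work, as an engineer would, in place of code of your own. Each camera call takes 0.05 s, during which the arm holds its last target. There are 200 camera calls.

## Working session

There is one attempt and no reset: what is moved stays moved. The work goes in short steps, Python scripts to look and compute and a tool call to move; the robot and the scene stay as the last step left them, time stands still between calls to the robot, and variables do not carry over. Pictures are saved under pics/ and viewed, at most 14 in all, crops included, and the job is handed in when it is done.

Besides the shell and the picture viewer there is one more tool, called after "Request:" by a JSON object that holds its "api" and its "payload". jog_arm: Moves the arm, as the interface text tells. Its arguments: {"type":"object","properties":{"steps":{"type":"array"},"newtons":{"type":"number"}},"required":["steps"]}

```bash
mkdir -p pics; python3 - <<'E'
from station import ctrl
import cv2,numpy as np
np.set_printoptions(precision=4,suppress=True)
o=ctrl.get_obs();print(o)
for n in("top","side","wrist"):
    print(n,ctrl.camera_info(n))
for n in("top","side"):
    p,d=ctrl.get_image(n);cv2.imwrite(f"pics/{n}0.png",cv2.resize(p[:,:,::-1],(800,600)));np.savez(f"{n}0.npz",p=p,d=d)
E
```

```text
{'t': 0.0, 'q': array([ 1.025 ,  0.0534,  1.6143,  0.    ,  1.476 , -0.119 ]), 'dq': array([-0.0005,  0.0012,  0.002 ,  0.0004, -0.004 ,  0.0005]), 'effort': array([  0.0009, -39.3686, -37.0179,   0.0001,   0.007 ,  -0.    ]), 'tool_pos': array([0.2584, 0.5684, 0.2301]), 'tool_rot': array([-0.6651, -3.0697,  0.003 ]), 'contact_force': array([ 0.156 ,  0.0974, -0.0243]), 'wrist_torque': array([ 0.0344, -0.0104, -0.0209]), 'grip_force': 0.0, 'opening': 0.08529891989544595}
top {'camera_matrix': array([[457.7282,   0.    , 264.8955],
       [  0.    , 457.7282, 190.4032],
       [  0.    ,   0.    ,   1.    ]]), 'R': array([[-0.0164, -0.9998,  0.0144],
       [-0.9954,  0.015 , -0.0945],
       [ 0.0943, -0.0159, -0.9954]]), 't': array([0.0329, 0.4767, 1.0327])}
side {'camera_matrix': array([[475.1508,   0.    , 256.3902],
       [  0.    , 475.1508, 197.7957],
       [  0.    ,   0.    ,   1.    ]]), 'R': array([[ 0.8805, -0.4737, -0.0195],
       [-0.3305, -0.5838, -0.7416],
       [ 0.3399,  0.6594, -0.6706]]), 't': array([-0.3965,  0.2046,  0.9118])}
wrist {'camera_matrix': array([[297.3186,   0.    , 255.9197],
       [  0.    , 297.3186, 191.7256],
       [  0.    ,   0.    ,   1.    ]]), 'T_tool_cam': array([[-0.0004, -0.9456, -0.3253,  0.0836],
       [ 1.    , -0.0006,  0.0004,  0.0008],
       [-0.0005, -0.3253,  0.9456, -0.1425],
       [ 0.    ,  0.    ,  0.    ,  1.    ]])}
```

View pics/top0.png

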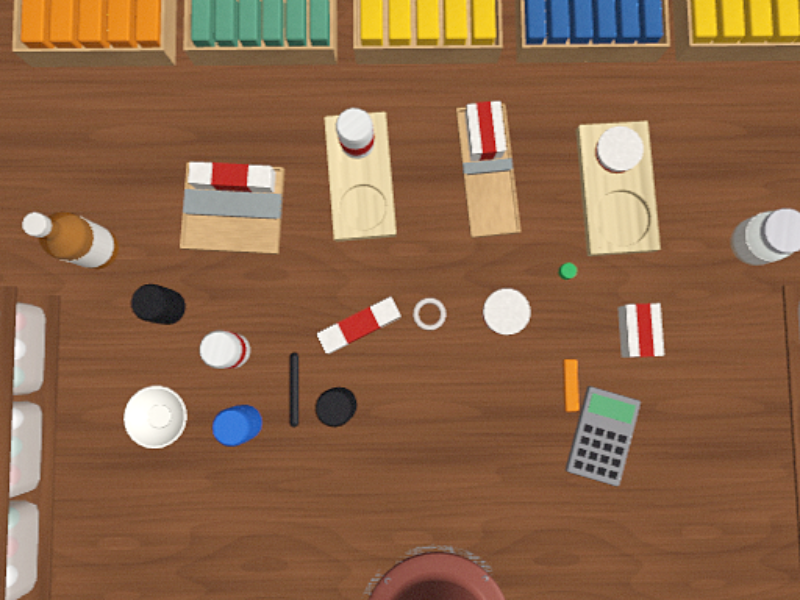

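View pics/side0.png

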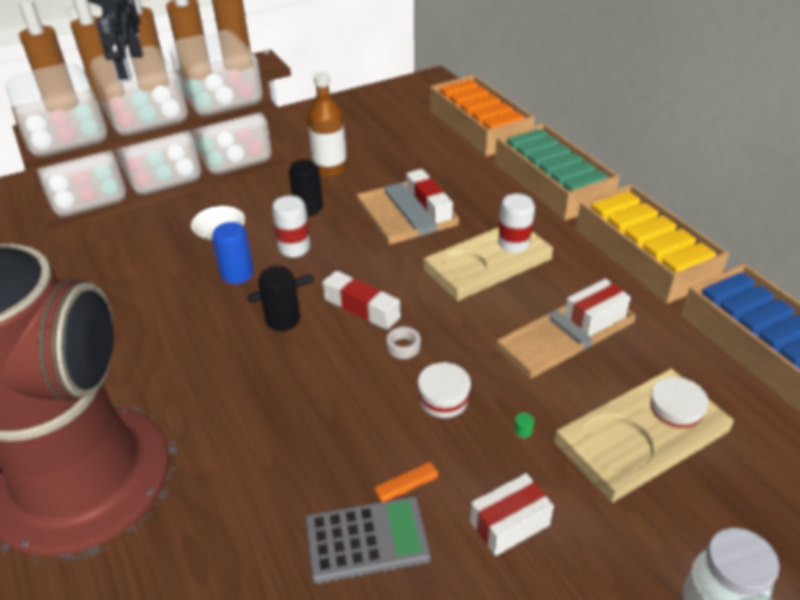

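The top view (800-px scale) shows the can at (225,350), bar at (358,325), tub at (507,312) and gum at (643,330). The displays are bar tray (232,208), can rack (360,178), gum tray (487,168) and tub rack (620,188). The side view confirms which of the red-band round goods is the can.

```bash
cat > m.py <<'E'
import cv2,numpy as np
from station import ctrl
np.set_printoptions(precision=4,suppress=True)
def world(n,d):
    c=ctrl.camera_info(n);K=c["camera_matrix"];v,u=np.mgrid[:384,:512]
    P=np.dstack([(u-K[0,2])/K[0,0]*d,(v-K[1,2])/K[1,1]*d,d])
    return (P-c["t"])@c["R"]          # R^T (P-t)
def rect(xy):
    (cx,cy),(w,h),a=cv2.minAreaRect((xy*1000).astype(np.float32))
    if w<h: w,h,a=h,w,a+90        # a = direction of long side, deg
    a=(a+90)%180-90
    return np.array([cx,cy,w,h,a])
E
python3 - <<'E'
from m import *
f=np.load("top0.npz");p,d=f["p"],f["d"];W=world("top",d)
ok=d>0
t=W[ok&(abs(W[...,2])<.006)];print("table z by quadrant",np.median(t[:,2]),t[:,2].std(),[round(float(np.median(t[(t[:,1]>a)&(t[:,1]<a+.2),2])),4) for a in(-.5,-.3,-.1,.1,.3)])
m=(ok&(W[...,2]>.008)).astype(np.uint8)
n,L,s,c=cv2.connectedComponentsWithStats(m)
boxes={}
for i in range(1,n):
    if s[i,4]<60:continue
    q=W[L==i];u,v=c[i]
    print(i,(c[i]/.64).round(),s[i,4],"zmax %.4f"%np.percentile(q[:,2],98),"all",rect(q[:,:2]))
    zt=np.percentile(q[:,2],95);k=q[q[:,2]>zt-.005];print("    top z %.4f"%np.median(k[:,2]),rect(k[:,:2]))
# recesses
for nm,u,v in(("can_rack",362,205),("tub_rack",622,215)):
    u,v=int(u*.64),int(v*.64);w=W[v-35:v+35,u-35:u+35];print(nm,"z hist",np.histogram(w[...,2],bins=np.arange(.0,.032,.002))[0])
E
```

```text
table z by quadrant -0.0008531529919115683 0.002127360436526672 [-0.0013, -0.0011, -0.0009, -0.0007, -0.0006]
1 [93. 31.] 4167 zmax 0.0574 all [894.1967 500.173  222.9584 101.0021 -89.968 ]
    top z 0.0542 [884.2855 500.2495 221.8658  80.7389  89.6398]
2 [259.  31.] 3820 zmax 0.0572 all [891.0741 250.4562 221.1279  96.257  -89.481 ]
    top z 0.0540 [883.5399 251.0081 219.4673  78.7191  89.8396]
3 [427.  31.] 3334 zmax 0.0571 all [892.378   -0.1351 219.75   100.9551  89.0068]
    top z 0.0538 [881.2333   0.1675 218.7868  78.3186  89.5206]
4 [591.  29.] 3671 zmax 0.0568 all [ 890.6074 -249.4943  222.0672   95.3495   89.8584]
    top z 0.0536 [ 881.2516 -249.2211  220.7239   75.2936   89.8388]
5 [737.  28.] 2953 zmax 0.0566 all [ 890.9321 -481.892   189.1446   96.2487   89.7905]
    top z 0.0535 [ 880.1678 -472.5139  169.4621   73.6165  -89.8177]
7 [485. 146.] 1357 zmax 0.0464 all [672.5953 -88.646  201.4472  74.6934   5.2547]
    top z 0.0434 [727.6203 -83.8695  78.5257  50.4039   4.8909]
8 [359. 173.] 2975 zmax 0.1004 all [664.2747 105.0426 190.1175  91.9395   4.1177]
    top z 0.09
[... 2351 characters left out ...]
248.3629  129.9805   81.3049  -17.283 ]
    top z 0.0144 [ 270.7491 -247.6988  129.0429   79.9331  -17.0026]
86 [335. 406.] 529 zmax 0.0927 all [322.908  138.5067  51.5353  51.0287  45.2598]
    top z 0.0892 [323.1446 139.3723  46.5335  46.1461  77.9059]
102 [235. 425.] 652 zmax 0.0925 all [299.366  278.7683  52.5802  52.2724  88.3134]
    top z 0.0892 [298.8467 279.2827  48.1949  46.2616  43.4356]
160 [436. 581.] 1702 zmax 0.0750 all [ 75.3309  -0.0515 188.7317  63.6842  88.8771]
    top z 0.0709 [65.3127 -0.6335 66.243   9.2389 87.9133]
can_rack z hist [631 181  50 144 257 181  50  30  95 339 565 359  89   9   6]
tub_rack z hist [465 114  88 290 402 211  69  52 134 409 603 302  60  16   3]
```

```bash
cat > go.py <<'E'
import sys,numpy as np
from scipy.spatial.transform import Rotation as R
from station import ctrl
np.set_printoptions(precision=4,suppress=True)
x,y,z,psi=map(float,sys.argv[1:5]);p=np.radians(psi)
T=np.array([[-np.sin(p),np.cos(p),0],[np.cos(p),np.sin(p),0],[0,0,-1]])   # columns: tool x,y,z
o=ctrl.get_obs();C=R.from_rotvec(o["tool_rot"])
print("t",o["t"],"at",o["tool_pos"],"open %.4f grip %.1f"%(o["opening"],o["grip_force"]))
print("turn deg first",(C.inv()*R.from_matrix(T)).as_rotvec(degrees=True))
print("then linear",T.T@(np.array([x,y,z])-o["tool_pos"]))
E
python3 go.py .4047 .2975 .23 94
```

```text
t 0.1 at [0.2584 0.5684 0.2302] open 0.0852 grip 0.0
turn deg first [ -0.1036  -0.0391 -28.455 ]
then linear [-0.127  -0.2805  0.0002]
```

Request:
{"api": "jog_arm", "payload": {"steps": [{"delta_rot": [0, 0, -7.1], "linear": [0, 0, 0], "grip": 0.085}, {"delta_rot": [0, 0, -7.1], "linear": [0, 0, 0], "grip": 0.085}, {"delta_rot": [0, 0, -7.1], "linear": [0, 0, 0], "grip": 0.085}, {"delta_rot": [0, 0, -7.1], "linear": [0, 0, 0], "grip": 0.085}, {"delta_rot": [0, 0, 0], "linear": [-0.0127, -0.028, 0], "grip": 0.085}, {"delta_rot": [0, 0, 0], "linear": [-0.0127, -0.028, 0], "grip": 0.085}, {"delta_rot": [0, 0, 0], "linear": [-0.0127, -0.028, 0], "grip": 0.085}, {"delta_rot": [0, 0, 0], "linear": [-0.0127, -0.028, 0], "grip": 0.085}, {"delta_rot": [0, 0, 0], "linear": [-0.0127, -0.028, 0], "grip": 0.085}, {"delta_rot": [0, 0, 0], "linear": [-0.0127, -0.028, 0], "grip": 0.085}]}}

```text
t: 1.1
tool_pos: [0.3465, 0.4052, 0.2307]
tool_rot: [0.108, -3.139, 0.001]
contact_force: [0.7, 0.4, 0.7]
opening: 0.0848
grip_force: 0.0
```

Request:
{"api": "jog_arm", "payload": {"steps": [{"delta_rot": [0, 0, 0], "linear": [-0.0127, -0.028, 0], "grip": 0.085}, {"delta_rot": [0, 0, 0], "linear": [-0.0127, -0.028, 0], "grip": 0.085}, {"delta_rot": [0, 0, 0], "linear": [-0.0127, -0.028, 0], "grip": 0.085}, {"delta_rot": [0, 0, 0], "linear": [-0.0127, -0.028, 0], "grip": 0.085}, {"delta_rot": [0, 0, 0], "linear": [0, 0, 0.02], "grip": 0.085}, {"delta_rot": [0, 0, 0], "linear": [0, 0, 0.02], "grip": 0.085}, {"delta_rot": [0, 0, 0], "linear": [0, 0, 0.02], "grip": 0.085}, {"delta_rot": [0, 0, 0], "linear": [0, 0, 0.02], "grip": 0.085}, {"delta_rot": [0, 0, 0], "linear": [0, 0, 0], "grip": 0.085}, {"delta_rot": [0, 0, 0], "linear": [0, 0, 0], "grip": 0.085}]}}

```text
t: 2.1
tool_pos: [0.4044, 0.2982, 0.1511]
tool_rot: [0.108, -3.139, 0.001]
contact_force: [0.7, 0.8, 0.6]
opening: 0.0852
grip_force: 0.0
```

```bash
python3 go.py .4047 .2975 .045 94; python3 - <<'E'
from m import *
p,d=ctrl.get_image("wrist");cv2.imwrite("pics/w1.png",p[:,:,::-1])
E
```

```text
t 2.1 at [0.4044 0.2982 0.1511] open 0.0852 grip 0.0
turn deg first [-0.0277 -0.0615 -0.0541]
then linear [-0.0003 -0.0007  0.1061]
```

View pics/w1.png

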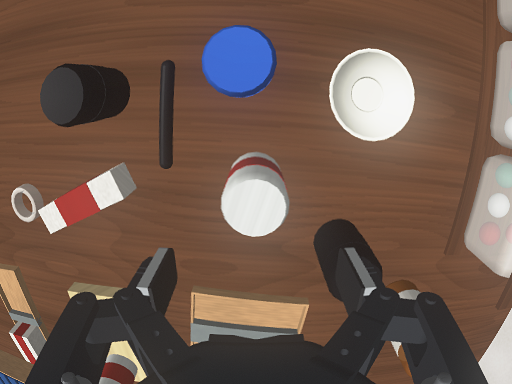

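The wrist view shows the can's lid centred at (255,200), on the finger centre line. I'll descend and grip.

Request:
{"api": "jog_arm", "payload": {"steps": [{"delta_rot": [0, 0, 0], "linear": [0, 0, 0.026], "grip": 0.085}, {"delta_rot": [0, 0, 0], "linear": [0, 0, 0.026], "grip": 0.085}, {"delta_rot": [0, 0, 0], "linear": [0, 0, 0.027], "grip": 0.085}, {"delta_rot": [0, 0, 0], "linear": [0, 0, 0.027], "grip": 0.085}, {"delta_rot": [0, 0, 0], "linear": [0, 0, 0], "grip": 0.06}, {"delta_rot": [0, 0, 0], "linear": [0, 0, 0], "grip": 0.045}, {"delta_rot": [0, 0, 0], "linear": [0, 0, 0], "grip": 0.045}, {"delta_rot": [0, 0, 0], "linear": [0, 0, 0], "grip": 0.045}, {"delta_rot": [0, 0, 0], "linear": [0, 0, 0], "grip": 0.045}, {"delta_rot": [0, 0, 0], "linear": [0, 0, 0], "grip": 0.045}], "newtons": 30}}

```text
t: 3.15
tool_pos: [0.4062, 0.2991, 0.0474]
tool_rot: [-0.108, 3.136, 0.003]
contact_force: [0.8, -0.8, 6.7]
opening: 0.0522
grip_force: 34.0
```

```bash
python3 go.py .6158 .1015 .17 94
```

```text
t 3.15 at [0.4062 0.2991 0.0474] open 0.0522 grip 34.0
turn deg first [ 0.0867  0.1962 -0.051 ]
then linear [-0.1953 -0.2118 -0.1226]
```

Request:
{"api": "jog_arm", "payload": {"steps": [{"delta_rot": [0, 0, 0], "linear": [0, 0, -0.02], "grip": 0.045}, {"delta_rot": [0, 0, 0], "linear": [0, 0, -0.03], "grip": 0.045}, {"delta_rot": [0, 0, 0], "linear": [0, 0, -0.03], "grip": 0.045}, {"delta_rot": [0, 0, 0], "linear": [0, 0, -0.03], "grip": 0.045}, {"delta_rot": [0, 0, 0], "linear": [-0.01, -0.011, 0], "grip": 0.045}, {"delta_rot": [0, 0, 0], "linear": [-0.02, -0.022, 0], "grip": 0.045}, {"delta_rot": [0, 0, 0], "linear": [-0.025, -0.027, 0], "grip": 0.045}, {"delta_rot": [0, 0, 0], "linear": [-0.025, -0.027, 0], "grip": 0.045}, {"delta_rot": [0, 0, 0], "linear": [-0.025, -0.027, 0], "grip": 0.045}, {"delta_rot": [0, 0, 0], "linear": [-0.025, -0.027, 0], "grip": 0.045}]}}

```text
t: 4.15
tool_pos: [0.5443, 0.1646, 0.1531]
tool_rot: [0.107, -3.137, 0.001]
contact_force: [-0.1, 0.2, -2.5]
opening: 0.0521
grip_force: 33.4
```

Request:
{"api": "jog_arm", "payload": {"steps": [{"delta_rot": [0, 0, 0], "linear": [-0.025, -0.027, 0], "grip": 0.045}, {"delta_rot": [0, 0, 0], "linear": [-0.02, -0.022, 0], "grip": 0.045}, {"delta_rot": [0, 0, 0], "linear": [-0.01, -0.011, 0], "grip": 0.045}, {"delta_rot": [0, 0, 0], "linear": [-0.01, -0.011, 0], "grip": 0.045}, {"delta_rot": [0, 0, 0], "linear": [0, 0, 0], "grip": 0.045}, {"delta_rot": [0, 0, 0], "linear": [0, 0, 0], "grip": 0.045}]}}

```text
t: 4.75
tool_pos: [0.6132, 0.1007, 0.1547]
tool_rot: [0.109, -3.138, -0.001]
contact_force: [-0.5, 0.4, -2.0]
opening: 0.0523
grip_force: 33.5
```

```bash
python3 go.py .6158 .1015 .057 94;  python3 - <<'E'
from m import *
p,d=ctrl.get_image("side");cv2.imwrite("pics/s1.png",p[:,:,::-1])
p,d=ctrl.get_image("wrist");cv2.imwrite("pics/w2.png",p[:,:,::-1])
E
```

```text
t 4.75 at [0.6132 0.1007 0.1547] open 0.0523 grip 33.5
turn deg first [ 0.03   -0.0764 -0.0333]
then linear [-0.0027  0.0006  0.0977]
```

View pics/s1.png

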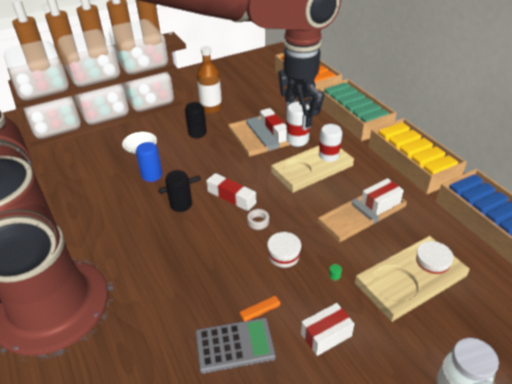

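The can is held upright at about (297,125), above its rack. I'll lower it.

Request:
{"api": "jog_arm", "payload": {"steps": [{"delta_rot": [0, 0, 0], "linear": [-0.0027, 0.0006, 0.02], "grip": 0.045}, {"delta_rot": [0, 0, 0], "linear": [0, 0, 0.025], "grip": 0.045}, {"delta_rot": [0, 0, 0], "linear": [0, 0, 0.02], "grip": 0.045}, {"delta_rot": [0, 0, 0], "linear": [0, 0, 0.015], "grip": 0.045}, {"delta_rot": [0, 0, 0], "linear": [0, 0, 0.01], "grip": 0.045}, {"delta_rot": [0, 0, 0], "linear": [0, 0, 0.003], "grip": 0.045}, {"delta_rot": [0, 0, 0], "linear": [0, 0, 0.002], "grip": 0.045}, {"delta_rot": [0, 0, 0], "linear": [0, 0, 0], "grip": 0.045}]}}

```text
t: 5.65
tool_pos: [0.6171, 0.1011, 0.0611]
tool_rot: [-0.108, 3.138, -0.0]
contact_force: [0.0, 0.1, -2.0]
opening: 0.0521
grip_force: 33.4
```

Request:
{"api": "jog_arm", "payload": {"steps": [{"delta_rot": [0, 0, 0], "linear": [0.001, 0, 0.002], "grip": 0.045}, {"delta_rot": [0, 0, 0], "linear": [0, 0, 0.001], "grip": 0.045}, {"delta_rot": [0, 0, 0], "linear": [0, 0, 0], "grip": 0.045}, {"delta_rot": [0, 0, 0], "linear": [0, 0, 0], "grip": 0.045}]}}

```text
t: 6.05
tool_pos: [0.6156, 0.101, 0.0576]
tool_rot: [-0.108, 3.139, -0.0]
contact_force: [-0.2, 0.1, -1.5]
opening: 0.0521
grip_force: 33.4
```

Request:
{"api": "jog_arm", "payload": {"steps": [{"delta_rot": [0, 0, 0], "linear": [0, 0, 0.001], "grip": 0.045}, {"delta_rot": [0, 0, 0], "linear": [0, 0, 0], "grip": 0.045}, {"delta_rot": [0, 0, 0], "linear": [0, 0, 0], "grip": 0.06}, {"delta_rot": [0, 0, 0], "linear": [0, 0, 0], "grip": 0.075}, {"delta_rot": [0, 0, 0], "linear": [0, 0, 0], "grip": 0.08}, {"delta_rot": [0, 0, 0], "linear": [0, 0, 0], "grip": 0.08}, {"delta_rot": [0, 0, 0], "linear": [0, 0, -0.02], "grip": 0.08}, {"delta_rot": [0, 0, 0], "linear": [0, 0, -0.025], "grip": 0.08}, {"delta_rot": [0, 0, 0], "linear": [0, 0, -0.03], "grip": 0.08}, {"delta_rot": [0, 0, 0], "linear": [0, 0, -0.03], "grip": 0.08}]}}

```text
t: 7.05
tool_pos: [0.6151, 0.1009, 0.1619]
tool_rot: [0.108, -3.139, 0.0]
contact_force: [0.4, 0.9, 0.0]
opening: 0.0799
grip_force: 0.0
```

```bash
python3 go.py .4379 .1084 .16 26
```

```text
t 7.05 at [0.6151 0.1009 0.1619] open 0.0799 grip 0.0
turn deg first [-0.0291 -0.0434 67.9478]
then linear [ 0.0844 -0.156   0.0019]
```

Request:
{"api": "jog_arm", "payload": {"steps": [{"delta_rot": [0, 0, 8.5], "linear": [0, 0, 0], "grip": 0.08}, {"delta_rot": [0, 0, 8.5], "linear": [0, 0, 0], "grip": 0.08}, {"delta_rot": [0, 0, 8.5], "linear": [0, 0, 0], "grip": 0.08}, {"delta_rot": [0, 0, 8.5], "linear": [0, 0, 0], "grip": 0.08}, {"delta_rot": [0, 0, 8.5], "linear": [0, 0, 0], "grip": 0.08}, {"delta_rot": [0, 0, 8.5], "linear": [0, 0, 0], "grip": 0.08}, {"delta_rot": [0, 0, 8.5], "linear": [0, 0, 0], "grip": 0.08}, {"delta_rot": [0, 0, 8.5], "linear": [0, 0, 0], "grip": 0.08}, {"delta_rot": [0, 0, 0], "linear": [0.01, -0.018, 0], "grip": 0.08}, {"delta_rot": [0, 0, 0], "linear": [0.013, -0.024, 0], "grip": 0.08}]}}

```text
t: 8.05
tool_pos: [0.5677, 0.1031, 0.1612]
tool_rot: [1.667, 2.663, 0.0]
contact_force: [-0.2, -0.4, -0.0]
opening: 0.0797
grip_force: 0.0
```

Request:
{"api": "jog_arm", "payload": {"steps": [{"delta_rot": [0, 0, 0], "linear": [0.015, -0.028, 0], "grip": 0.08}, {"delta_rot": [0, 0, 0], "linear": [0.015, -0.028, 0], "grip": 0.08}, {"delta_rot": [0, 0, 0], "linear": [0.013, -0.025, 0], "grip": 0.08}, {"delta_rot": [0, 0, 0], "linear": [0.012, -0.022, 0], "grip": 0.08}, {"delta_rot": [0, 0, 0], "linear": [0.006, -0.011, 0], "grip": 0.08}, {"delta_rot": [0, 0, 0], "linear": [0, 0, 0.02], "grip": 0.08}, {"delta_rot": [0, 0, 0], "linear": [0, 0, 0.02], "grip": 0.08}, {"delta_rot": [0, 0, 0], "linear": [0, 0, 0.02], "grip": 0.08}, {"delta_rot": [0, 0, 0], "linear": [0, 0, 0], "grip": 0.08}, {"delta_rot": [0, 0, 0], "linear": [0, 0, 0], "grip": 0.08}]}}

```text
t: 9.05
tool_pos: [0.4383, 0.1082, 0.1014]
tool_rot: [-1.666, -2.663, 0.0]
contact_force: [1.2, 0.7, 0.4]
opening: 0.0798
grip_force: 0.0
```

```bash
python3 go.py .4379 .1084 .013 26; python3 - <<'E'
from m import *
p,d=ctrl.get_image("wrist");cv2.imwrite("pics/w3.png",p[:,:,::-1])
E
```

```text
t 9.05 at [0.4383 0.1082 0.1014] open 0.0798 grip 0.0
turn deg first [-0.0272 -0.0097 -0.0535]
then linear [ 0.0003 -0.0003  0.0884]
```

View pics/w3.png

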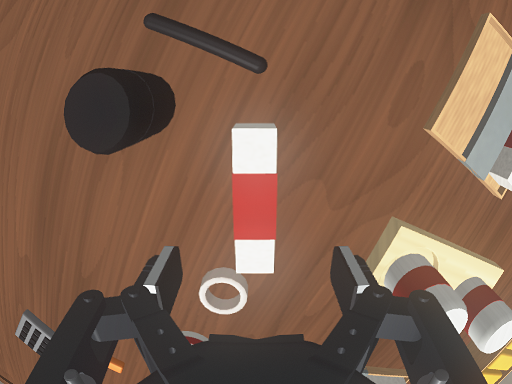

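The bar is aligned vertically at (255,200), midway between the fingers. The can stands in its recess at right.

Request:
{"api": "jog_arm", "payload": {"steps": [{"delta_rot": [0, 0, 0], "linear": [0, 0, 0.025], "grip": 0.08}, {"delta_rot": [0, 0, 0], "linear": [0, 0, 0.025], "grip": 0.08}, {"delta_rot": [0, 0, 0], "linear": [0, 0, 0.02], "grip": 0.08}, {"delta_rot": [0, 0, 0], "linear": [0, 0, 0.013], "grip": 0.08}, {"delta_rot": [0, 0, 0], "linear": [0, 0, 0.005], "grip": 0.05}, {"delta_rot": [0, 0, 0], "linear": [0, 0, 0], "grip": 0.04}, {"delta_rot": [0, 0, 0], "linear": [0, 0, 0], "grip": 0.025}, {"delta_rot": [0, 0, 0], "linear": [0, 0, 0], "grip": 0.025}, {"delta_rot": [0, 0, 0], "linear": [0, 0, 0], "grip": 0.025}, {"delta_rot": [0, 0, 0], "linear": [0, 0, 0], "grip": 0.025}]}}

```text
t: 10.1
tool_pos: [0.4397, 0.1083, 0.0147]
tool_rot: [1.665, 2.662, 0.002]
contact_force: [-0.2, 0.4, 5.7]
opening: 0.0314
grip_force: 31.5
```

```bash
python3 go.py .5812 .3007 .1 -3.65
```

```text
t 10.1 at [0.4397 0.1083 0.0147] open 0.0314 grip 31.5
turn deg first [ 0.1519  0.0192 29.5985]
then linear [ 0.201   0.1289 -0.0853]
```

Request:
{"api": "jog_arm", "payload": {"steps": [{"delta_rot": [0, 0, 0], "linear": [0, 0, -0.015], "grip": 0.025}, {"delta_rot": [0, 0, 0], "linear": [0, 0, -0.025], "grip": 0.025}, {"delta_rot": [0, 0, 0], "linear": [0, 0, -0.03], "grip": 0.025}, {"delta_rot": [0, 0, 0], "linear": [0, 0, -0.03], "grip": 0.025}, {"delta_rot": [0, 0, 7.4], "linear": [0, 0, 0], "grip": 0.025}, {"delta_rot": [0, 0, 7.4], "linear": [0, 0, 0], "grip": 0.025}, {"delta_rot": [0, 0, 7.4], "linear": [0, 0, 0], "grip": 0.025}, {"delta_rot": [0, 0, 7.4], "linear": [0, 0, 0], "grip": 0.025}, {"delta_rot": [0, 0, 0], "linear": [0.01, 0.0064, 0], "grip": 0.025}, {"delta_rot": [0, 0, 0], "linear": [0.02, 0.0128, 0], "grip": 0.025}]}}

```text
t: 11.1
tool_pos: [0.4592, 0.1371, 0.1126]
tool_rot: [-2.289, -2.151, 0.001]
contact_force: [1.1, -0.7, -0.4]
opening: 0.0312
grip_force: 30.6
```

Request:
{"api": "jog_arm", "payload": {"steps": [{"delta_rot": [0, 0, 0], "linear": [0.025, 0.016, 0], "grip": 0.025}, {"delta_rot": [0, 0, 0], "linear": [0.025, 0.016, 0], "grip": 0.025}, {"delta_rot": [0, 0, 0], "linear": [0.025, 0.016, 0], "grip": 0.025}, {"delta_rot": [0, 0, 0], "linear": [0.025, 0.016, 0], "grip": 0.025}, {"delta_rot": [0, 0, 0], "linear": [0.025, 0.016, 0], "grip": 0.025}, {"delta_rot": [0, 0, 0], "linear": [0.025, 0.016, 0], "grip": 0.025}, {"delta_rot": [0, 0, 0], "linear": [0.014, 0.009, 0], "grip": 0.025}, {"delta_rot": [0, 0, 0], "linear": [0.007, 0.004, 0], "grip": 0.025}, {"delta_rot": [0, 0, 0], "linear": [0, 0, 0], "grip": 0.025}, {"delta_rot": [0, 0, 0], "linear": [0, 0, 0], "grip": 0.025}]}}

```text
t: 12.1
tool_pos: [0.5786, 0.3004, 0.1127]
tool_rot: [-2.29, -2.15, 0.002]
contact_force: [0.1, 0.2, -2.2]
opening: 0.0311
grip_force: 30.5
```

```bash
python3 go.py .5812 .3007 .0187 -3.65; python3 - <<'E'
from m import *
p,d=ctrl.get_image("wrist");cv2.imwrite("pics/w4.png",p[:,:,::-1])
E
```

```text
t 12.1 at [0.5786 0.3004 0.1127] open 0.0311 grip 30.5
turn deg first [-0.0658  0.0442  0.0508]
then linear [0.0005 0.0026 0.094 ]
```

View pics/w4.png

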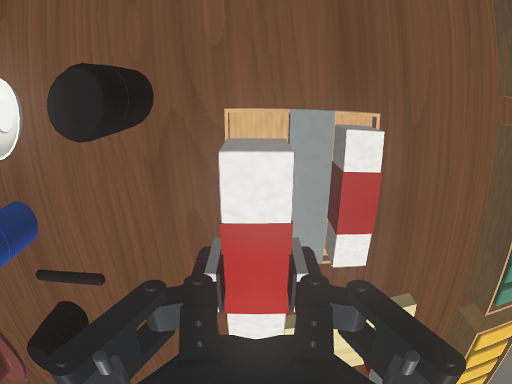

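The bar is held parallel to its tray at (257,230). I'll lower it.

Request:
{"api": "jog_arm", "payload": {"steps": [{"delta_rot": [0, 0, 0], "linear": [0.0005, 0.0026, 0.02], "grip": 0.025}, {"delta_rot": [0, 0, 0], "linear": [0, 0, 0.025], "grip": 0.025}, {"delta_rot": [0, 0, 0], "linear": [0, 0, 0.02], "grip": 0.025}, {"delta_rot": [0, 0, 0], "linear": [0, 0, 0.015], "grip": 0.025}, {"delta_rot": [0, 0, 0], "linear": [0, 0, 0.007], "grip": 0.025}, {"delta_rot": [0, 0, 0], "linear": [0, 0, 0.003], "grip": 0.025}, {"delta_rot": [0, 0, 0], "linear": [0, 0, 0.001], "grip": 0.025}, {"delta_rot": [0, 0, 0], "linear": [0, 0, 0.001], "grip": 0.025}, {"delta_rot": [0, 0, 0], "linear": [0, 0, 0], "grip": 0.025}, {"delta_rot": [0, 0, 0], "linear": [0, 0, 0], "grip": 0.025}]}}

```text
t: 13.15
tool_pos: [0.5823, 0.3012, 0.0221]
tool_rot: [2.291, 2.149, 0.002]
contact_force: [0.3, -0.1, -1.6]
opening: 0.0313
grip_force: 30.6
```

Another 3 mm down, then check the force.

Request:
{"api": "jog_arm", "payload": {"steps": [{"delta_rot": [0, 0, 0], "linear": [0, -0.001, 0.002], "grip": 0.025}, {"delta_rot": [0, 0, 0], "linear": [0, 0, 0.001], "grip": 0.025}, {"delta_rot": [0, 0, 0], "linear": [0, 0, 0.0005], "grip": 0.025}, {"delta_rot": [0, 0, 0], "linear": [0, 0, 0], "grip": 0.025}, {"delta_rot": [0, 0, 0], "linear": [0, 0, 0], "grip": 0.025}]}}

```text
t: 13.65
tool_pos: [0.5809, 0.3012, 0.0188]
tool_rot: [-2.291, -2.15, -0.0]
contact_force: [-3.7, -1.1, 6.2]
opening: 0.0313
grip_force: 31.3
```

Request:
{"api": "jog_arm", "payload": {"steps": [{"delta_rot": [0, 0, 0], "linear": [0, 0, 0], "grip": 0.04}, {"delta_rot": [0, 0, 0], "linear": [0, 0, 0], "grip": 0.055}, {"delta_rot": [0, 0, 0], "linear": [0, 0, 0], "grip": 0.06}, {"delta_rot": [0, 0, 0], "linear": [0, 0, 0], "grip": 0.06}, {"delta_rot": [0, 0, 0], "linear": [0, 0, -0.015], "grip": 0.06}, {"delta_rot": [0, 0, 0], "linear": [0, 0, -0.025], "grip": 0.06}, {"delta_rot": [0, 0, 0], "linear": [0, 0, -0.035], "grip": 0.06}, {"delta_rot": [0, 0, 0], "linear": [0, 0, -0.04], "grip": 0.07}, {"delta_rot": [0, 0, 0], "linear": [0, 0, -0.04], "grip": 0.085}, {"delta_rot": [0, 0, 0], "linear": [0, 0, 0], "grip": 0.085}]}}

```text
t: 14.65
tool_pos: [0.585, 0.3027, 0.1829]
tool_rot: [2.287, 2.146, 0.022]
contact_force: [0.6, 0.5, 1.0]
opening: 0.085
grip_force: 0.0
```

```bash
python3 go.py .4545 -.1078 .17 93
```

```text
t 14.65 at [0.585  0.3027 0.1829] open 0.0850 grip 0.0
turn deg first [  0.895    0.3934 -96.6442]
then linear [ 0.1518 -0.4032  0.0129]
```

Request:
{"api": "jog_arm", "payload": {"steps": [{"delta_rot": [0, 0, -8.05], "linear": [0, 0, 0], "grip": 0.085}, {"delta_rot": [0, 0, -8.05], "linear": [0, 0, 0], "grip": 0.085}, {"delta_rot": [0, 0, -8.05], "linear": [0, 0, 0], "grip": 0.085}, {"delta_rot": [0, 0, -8.05], "linear": [0, 0, 0], "grip": 0.085}, {"delta_rot": [0, 0, -8.05], "linear": [0, 0, 0], "grip": 0.085}, {"delta_rot": [0, 0, -8.05], "linear": [0, 0, 0], "grip": 0.085}, {"delta_rot": [0, 0, -8.05], "linear": [0, 0, 0], "grip": 0.085}, {"delta_rot": [0, 0, -8.05], "linear": [0, 0, 0], "grip": 0.085}, {"delta_rot": [0, 0, -8.05], "linear": [0, 0, 0], "grip": 0.085}, {"delta_rot": [0, 0, -8.05], "linear": [0, 0, 0], "grip": 0.085}]}}

```text
t: 15.65
tool_pos: [0.5808, 0.301, 0.1732]
tool_rot: [0.351, 3.122, 0.0]
contact_force: [0.1, -0.4, -0.6]
opening: 0.085
grip_force: 0.0
```

Request:
{"api": "jog_arm", "payload": {"steps": [{"delta_rot": [0, 0, -8.05], "linear": [0, 0, 0], "grip": 0.085}, {"delta_rot": [0, 0, -8.05], "linear": [0, 0, 0], "grip": 0.085}, {"delta_rot": [0, 0, 0], "linear": [0.006, -0.016, 0], "grip": 0.085}, {"delta_rot": [0, 0, 0], "linear": [0.011, -0.029, 0], "grip": 0.085}, {"delta_rot": [0, 0, 0], "linear": [0.013, -0.035, 0], "grip": 0.085}, {"delta_rot": [0, 0, 0], "linear": [0.013, -0.035, 0], "grip": 0.085}, {"delta_rot": [0, 0, 0], "linear": [0.013, -0.035, 0], "grip": 0.085}, {"delta_rot": [0, 0, 0], "linear": [0.013, -0.035, 0], "grip": 0.085}, {"delta_rot": [0, 0, 0], "linear": [0.013, -0.035, 0], "grip": 0.085}, {"delta_rot": [0, 0, 0], "linear": [0.013, -0.035, 0], "grip": 0.085}]}}

```text
t: 16.65
tool_pos: [0.4984, 0.0403, 0.1733]
tool_rot: [-0.081, 3.14, -0.0]
contact_force: [0.3, 0.4, -0.0]
opening: 0.085
grip_force: 0.0
```

Request:
{"api": "jog_arm", "payload": {"steps": [{"delta_rot": [0, 0, 0], "linear": [0.013, -0.035, 0], "grip": 0.085}, {"delta_rot": [0, 0, 0], "linear": [0.013, -0.035, 0], "grip": 0.085}, {"delta_rot": [0, 0, 0], "linear": [0.013, -0.035, 0.01], "grip": 0.085}, {"delta_rot": [0, 0, 0], "linear": [0.013, -0.03, 0.02], "grip": 0.085}, {"delta_rot": [0, 0, 0], "linear": [0.005, -0.013, 0.02], "grip": 0.085}, {"delta_rot": [0, 0, 0], "linear": [0, 0, 0.02], "grip": 0.085}, {"delta_rot": [0, 0, 0], "linear": [0, 0, 0.01], "grip": 0.085}, {"delta_rot": [0, 0, 0], "linear": [0, 0, 0], "grip": 0.085}, {"delta_rot": [0, 0, 0], "linear": [0, 0, 0], "grip": 0.085}]}}

```text
t: 17.55
tool_pos: [0.4502, -0.109, 0.0936]
tool_rot: [-0.082, 3.14, -0.001]
contact_force: [-0.1, 0.3, 0.6]
opening: 0.0849
grip_force: 0.0
```

```bash
python3 go.py .4545 -.1078 .014 93; python3 - <<'E'
from m import *
p,d=ctrl.get_image("wrist");cv2.imwrite("pics/w5.png",p[:,:,::-1])
E
```

```text
t 17.55 at [ 0.4502 -0.109   0.0936] open 0.0849 grip 0.0
turn deg first [-0.0198  0.0462 -0.0137]
then linear [-0.0043  0.001   0.0796]
```

View pics/w5.png

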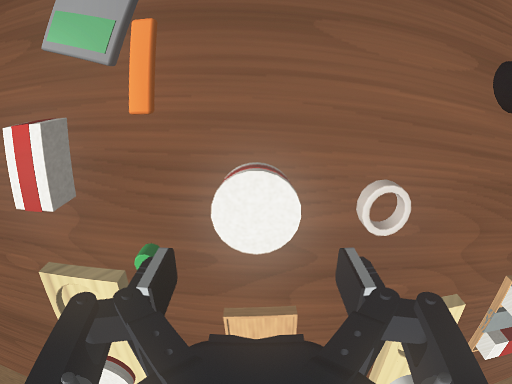

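The tub lid is centred at (256,211), between the fingers. I'll descend and grip.

Request:
{"api": "jog_arm", "payload": {"steps": [{"delta_rot": [0, 0, 0], "linear": [-0.0043, 0.0007, 0.01], "grip": 0.085}, {"delta_rot": [0, 0, 0], "linear": [0, 0, 0.025], "grip": 0.085}, {"delta_rot": [0, 0, 0], "linear": [0, 0, 0.02], "grip": 0.085}, {"delta_rot": [0, 0, 0], "linear": [0, 0, 0.015], "grip": 0.085}, {"delta_rot": [0, 0, 0], "linear": [0, 0, 0.0095], "grip": 0.085}, {"delta_rot": [0, 0, 0], "linear": [0, 0, 0], "grip": 0.07}, {"delta_rot": [0, 0, 0], "linear": [0, 0, 0], "grip": 0.06}, {"delta_rot": [0, 0, 0], "linear": [0, 0, 0], "grip": 0.06}, {"delta_rot": [0, 0, 0], "linear": [0, 0, 0], "grip": 0.06}, {"delta_rot": [0, 0, 0], "linear": [0, 0, 0], "grip": 0.06}]}}

```text
t: 18.6
tool_pos: [0.4543, -0.1084, 0.0138]
tool_rot: [-0.081, 3.14, -0.001]
contact_force: [-0.3, -0.0, -0.9]
opening: 0.0666
grip_force: 33.7
```

```bash
python3 go.py .5937 -.2873 .1 93
```

```text
t 18.6 at [ 0.4543 -0.1084  0.0138] open 0.0666 grip 33.7
turn deg first [-0.0269  0.0527 -0.0528]
then linear [-0.1298 -0.1859 -0.0862]
```

Request:
{"api": "jog_arm", "payload": {"steps": [{"delta_rot": [0, 0, 0], "linear": [0, 0, -0.015], "grip": 0.06}, {"delta_rot": [0, 0, 0], "linear": [0, 0, -0.025], "grip": 0.06}, {"delta_rot": [0, 0, 0], "linear": [0, 0, -0.025], "grip": 0.06}, {"delta_rot": [0, 0, 0], "linear": [0, 0, -0.025], "grip": 0.06}, {"delta_rot": [0, 0, 0], "linear": [-0.007, -0.01, 0], "grip": 0.06}, {"delta_rot": [0, 0, 0], "linear": [-0.014, -0.02, 0], "grip": 0.06}, {"delta_rot": [0, 0, 0], "linear": [-0.018, -0.025, 0], "grip": 0.06}, {"delta_rot": [0, 0, 0], "linear": [-0.018, -0.026, 0], "grip": 0.06}, {"delta_rot": [0, 0, 0], "linear": [-0.018, -0.026, 0], "grip": 0.06}, {"delta_rot": [0, 0, 0], "linear": [-0.018, -0.026, 0], "grip": 0.06}]}}

```text
t: 19.6
tool_pos: [0.554, -0.2376, 0.1016]
tool_rot: [0.08, -3.139, -0.001]
contact_force: [1.0, -0.6, -0.8]
opening: 0.0663
grip_force: 34.0
```

Request:
{"api": "jog_arm", "payload": {"steps": [{"delta_rot": [0, 0, 0], "linear": [-0.018, -0.026, 0], "grip": 0.06}, {"delta_rot": [0, 0, 0], "linear": [-0.012, -0.018, 0], "grip": 0.06}, {"delta_rot": [0, 0, 0], "linear": [-0.007, -0.009, 0], "grip": 0.06}, {"delta_rot": [0, 0, 0], "linear": [0, 0, 0], "grip": 0.06}, {"delta_rot": [0, 0, 0], "linear": [0, 0, 0], "grip": 0.06}]}}

```text
t: 20.1
tool_pos: [0.5927, -0.2867, 0.1023]
tool_rot: [0.081, -3.139, -0.002]
contact_force: [-0.1, 0.4, -0.9]
opening: 0.0664
grip_force: 34.0
```

```bash
python3 go.py .5937 -.2873 .0238 93; python3 - <<'E'
from m import *
p,d=ctrl.get_image("wrist");cv2.imwrite("pics/w6.png",p[:,:,::-1])
E
```

```text
t 20.1 at [ 0.5927 -0.2867  0.1023] open 0.0664 grip 34.0
turn deg first [ 0.0744 -0.0851 -0.0497]
then linear [-0.001  -0.0006  0.0785]
```

View pics/w6.png

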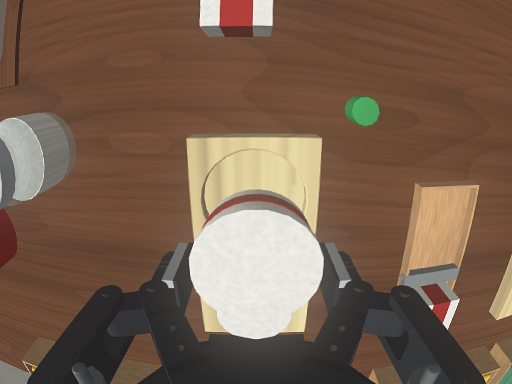

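The tub is held level at (256,260), in line with the recess at (254,190). I'll lower it.

Request:
{"api": "jog_arm", "payload": {"steps": [{"delta_rot": [0, 0, 0], "linear": [0, -0.0006, 0.02], "grip": 0.06}, {"delta_rot": [0, 0, 0], "linear": [0, 0, 0.025], "grip": 0.06}, {"delta_rot": [0, 0, 0], "linear": [0, 0, 0.015], "grip": 0.06}, {"delta_rot": [0, 0, 0], "linear": [0, 0, 0.01], "grip": 0.06}, {"delta_rot": [0, 0, 0], "linear": [0, 0, 0.004], "grip": 0.06}, {"delta_rot": [0, 0, 0], "linear": [0, 0, 0.002], "grip": 0.06}, {"delta_rot": [0, 0, 0], "linear": [0, 0, 0], "grip": 0.06}, {"delta_rot": [0, 0, 0], "linear": [0, 0, 0], "grip": 0.06}]}}

```text
t: 20.95
tool_pos: [0.5941, -0.2884, 0.0284]
tool_rot: [-0.081, 3.139, -0.002]
contact_force: [-0.1, -0.4, -0.6]
opening: 0.0664
grip_force: 34.0
```

Request:
{"api": "jog_arm", "payload": {"steps": [{"delta_rot": [0, 0, 0], "linear": [0, 0.0005, 0.002], "grip": 0.06}, {"delta_rot": [0, 0, 0], "linear": [0, 0, 0.001], "grip": 0.06}, {"delta_rot": [0, 0, 0], "linear": [0, 0, 0.001], "grip": 0.06}, {"delta_rot": [0, 0, 0], "linear": [0, 0, 0], "grip": 0.06}, {"delta_rot": [0, 0, 0], "linear": [0, 0, 0], "grip": 0.06}]}}

```text
t: 21.45
tool_pos: [0.5934, -0.2875, 0.0234]
tool_rot: [-0.081, 3.14, -0.0]
contact_force: [0.6, 0.0, -0.7]
opening: 0.0662
grip_force: 34.0
```

Request:
{"api": "jog_arm", "payload": {"steps": [{"delta_rot": [0, 0, 0], "linear": [0, 0, 0.001], "grip": 0.06}, {"delta_rot": [0, 0, 0], "linear": [0, 0, 0], "grip": 0.06}, {"delta_rot": [0, 0, 0], "linear": [0, 0, 0], "grip": 0.075}, {"delta_rot": [0, 0, 0], "linear": [0, 0, 0], "grip": 0.085}, {"delta_rot": [0, 0, 0], "linear": [0, 0, 0], "grip": 0.085}, {"delta_rot": [0, 0, 0], "linear": [0, 0, -0.01], "grip": 0.085}, {"delta_rot": [0, 0, 0], "linear": [0, 0, -0.025], "grip": 0.085}, {"delta_rot": [0, 0, 0], "linear": [0, 0, -0.03], "grip": 0.085}, {"delta_rot": [0, 0, 0], "linear": [0, 0, -0.03], "grip": 0.085}, {"delta_rot": [0, 0, 0], "linear": [0, 0, 0], "grip": 0.085}]}}

```text
t: 22.45
tool_pos: [0.5966, -0.2895, 0.1244]
tool_rot: [-0.081, 3.131, -0.01]
contact_force: [0.7, -0.4, 1.0]
opening: 0.0851
grip_force: 0.0
```

```bash
python3 go.py .4239 -.3068 .1 91.3
```

```text
t 22.45 at [ 0.5966 -0.2895  0.1244] open 0.0851 grip 0.0
turn deg first [-0.3603  0.5246  1.6519]
then linear [ 0.1731 -0.0134  0.0244]
```

Request:
{"api": "jog_arm", "payload": {"steps": [{"delta_rot": [0, 0, 1.7], "linear": [0.01, 0, 0], "grip": 0.085}, {"delta_rot": [0, 0, 0], "linear": [0.022, -0.002, 0], "grip": 0.085}, {"delta_rot": [0, 0, 0], "linear": [0.03, -0.003, 0], "grip": 0.085}, {"delta_rot": [0, 0, 0], "linear": [0.03, -0.003, 0], "grip": 0.085}, {"delta_rot": [0, 0, 0], "linear": [0.03, -0.003, 0], "grip": 0.085}, {"delta_rot": [0, 0, 0], "linear": [0.03, -0.003, 0], "grip": 0.085}, {"delta_rot": [0, 0, 0], "linear": [0.015, -0.002, 0.01], "grip": 0.085}, {"delta_rot": [0, 0, 0], "linear": [0.003, 0, 0.01], "grip": 0.085}, {"delta_rot": [0, 0, 0], "linear": [0, 0, 0], "grip": 0.085}, {"delta_rot": [0, 0, 0], "linear": [0, 0, 0], "grip": 0.085}]}}

```text
t: 23.45
tool_pos: [0.4237, -0.3069, 0.0963]
tool_rot: [0.034, -3.14, -0.002]
contact_force: [-0.4, -0.1, 0.5]
opening: 0.0855
grip_force: 0.0
```

```bash
python3 go.py .4239 -.3068 .012 91.3; python3 - <<'E'
from m import *
p,d=ctrl.get_image("wrist");cv2.imwrite("pics/w7.png",p[:,:,::-1])
E
```

```text
t 23.45 at [ 0.4237 -0.3069  0.0963] open 0.0855 grip 0.0
turn deg first [ 0.0797 -0.0638 -0.0578]
then linear [-0.0002  0.0001  0.0843]
```

View pics/w7.png

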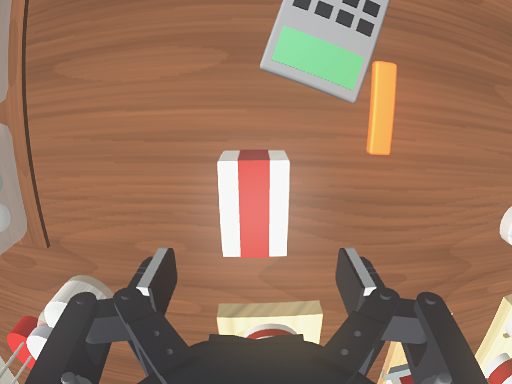

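The gum carton is aligned and centred at (254,205), and the tub sits in its recess below. I'll descend and grip.

Request:
{"api": "jog_arm", "payload": {"steps": [{"delta_rot": [0, 0, 0], "linear": [0, 0, 0.015], "grip": 0.085}, {"delta_rot": [0, 0, 0], "linear": [0, 0, 0.025], "grip": 0.085}, {"delta_rot": [0, 0, 0], "linear": [0, 0, 0.025], "grip": 0.085}, {"delta_rot": [0, 0, 0], "linear": [0, 0, 0.013], "grip": 0.085}, {"delta_rot": [0, 0, 0], "linear": [0, 0, 0.006], "grip": 0.085}, {"delta_rot": [0, 0, 0], "linear": [0, 0, 0], "grip": 0.06}, {"delta_rot": [0, 0, 0], "linear": [0, 0, 0], "grip": 0.043}, {"delta_rot": [0, 0, 0], "linear": [0, 0, 0], "grip": 0.043}, {"delta_rot": [0, 0, 0], "linear": [0, 0, 0], "grip": 0.043}, {"delta_rot": [0, 0, 0], "linear": [0, 0, 0], "grip": 0.043}]}}

```text
t: 24.5
tool_pos: [0.4247, -0.3083, 0.0147]
tool_rot: [-0.034, 3.139, -0.003]
contact_force: [1.1, 0.7, 4.8]
opening: 0.0495
grip_force: 33.2
```

```bash
python3 go.py .6225 -.0933 .12 95.1
```

```text
t 24.5 at [ 0.4247 -0.3083  0.0147] open 0.0495 grip 33.2
turn deg first [-0.1153  0.1136 -3.8569]
then linear [-0.2161  0.1966 -0.1053]
```

Request:
{"api": "jog_arm", "payload": {"steps": [{"delta_rot": [0, 0, 0], "linear": [0, 0, -0.015], "grip": 0.043}, {"delta_rot": [0, 0, 0], "linear": [0, 0, -0.025], "grip": 0.043}, {"delta_rot": [0, 0, 0], "linear": [0, 0, -0.03], "grip": 0.043}, {"delta_rot": [0, 0, 0], "linear": [0, 0, -0.03], "grip": 0.043}, {"delta_rot": [0, 0, -3.8], "linear": [0, 0, 0], "grip": 0.043}, {"delta_rot": [0, 0, 0], "linear": [-0.011, 0.01, 0], "grip": 0.043}, {"delta_rot": [0, 0, 0], "linear": [-0.022, 0.02, 0], "grip": 0.043}, {"delta_rot": [0, 0, 0], "linear": [-0.025, 0.023, 0], "grip": 0.043}, {"delta_rot": [0, 0, 0], "linear": [-0.025, 0.023, 0], "grip": 0.043}, {"delta_rot": [0, 0, 0], "linear": [-0.025, 0.023, 0], "grip": 0.043}]}}

```text
t: 25.5
tool_pos: [0.5229, -0.197, 0.1124]
tool_rot: [0.136, -3.137, -0.002]
contact_force: [0.5, -0.4, -1.8]
opening: 0.0497
grip_force: 32.6
```

Request:
{"api": "jog_arm", "payload": {"steps": [{"delta_rot": [0, 0, 0], "linear": [-0.025, 0.023, 0], "grip": 0.043}, {"delta_rot": [0, 0, 0], "linear": [-0.025, 0.023, 0], "grip": 0.043}, {"delta_rot": [0, 0, 0], "linear": [-0.025, 0.023, 0], "grip": 0.043}, {"delta_rot": [0, 0, 0], "linear": [-0.022, 0.019, 0], "grip": 0.043}, {"delta_rot": [0, 0, 0], "linear": [-0.011, 0.01, 0], "grip": 0.043}, {"delta_rot": [0, 0, 0], "linear": [0, 0, 0], "grip": 0.043}, {"delta_rot": [0, 0, 0], "linear": [0, 0, 0], "grip": 0.043}]}}

```text
t: 26.2
tool_pos: [0.6208, -0.0922, 0.1127]
tool_rot: [0.138, -3.137, -0.0]
contact_force: [0.5, 0.1, -1.5]
opening: 0.0492
grip_force: 32.6
```

```bash
python3 go.py .6225 -.0933 .0187 95.1; python3 - <<'E'
from m import *
p,d=ctrl.get_image("wrist");cv2.imwrite("pics/w8.png",p[:,:,::-1])
E
```

```text
t 26.2 at [ 0.6208 -0.0922  0.1127] open 0.0492 grip 32.6
turn deg first [ 0.0053 -0.1031 -0.0564]
then linear [-0.0016 -0.0013  0.094 ]
```

View pics/w8.png

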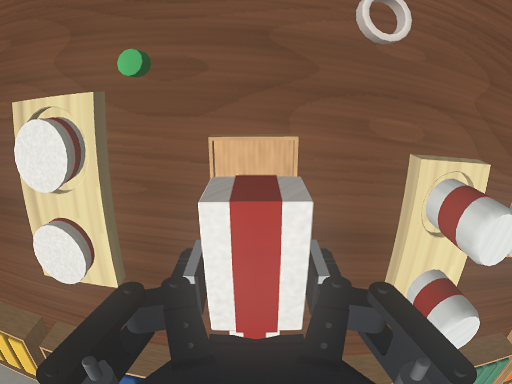

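The gum carton at (255,260) lines up with its tray at (254,160), and the tub (left) and can (right) are seated. I'll lower it.

Request:
{"api": "jog_arm", "payload": {"steps": [{"delta_rot": [0, 0, 0], "linear": [-0.001, -0.0013, 0.02], "grip": 0.043}, {"delta_rot": [0, 0, 0], "linear": [0, 0, 0.025], "grip": 0.043}, {"delta_rot": [0, 0, 0], "linear": [0, 0, 0.02], "grip": 0.043}, {"delta_rot": [0, 0, 0], "linear": [0, 0, 0.015], "grip": 0.043}, {"delta_rot": [0, 0, 0], "linear": [0, 0, 0.007], "grip": 0.043}, {"delta_rot": [0, 0, 0], "linear": [0, 0, 0.003], "grip": 0.043}, {"delta_rot": [0, 0, 0], "linear": [0, 0, 0.001], "grip": 0.043}, {"delta_rot": [0, 0, 0], "linear": [0, 0, 0.001], "grip": 0.043}, {"delta_rot": [0, 0, 0], "linear": [0, 0, 0], "grip": 0.043}, {"delta_rot": [0, 0, 0], "linear": [0, 0, 0], "grip": 0.043}]}}

```text
t: 27.25
tool_pos: [0.6233, -0.0935, 0.0221]
tool_rot: [-0.138, 3.137, -0.001]
contact_force: [0.3, -0.5, -0.8]
opening: 0.0493
grip_force: 32.6
```

Request:
{"api": "jog_arm", "payload": {"steps": [{"delta_rot": [0, 0, 0], "linear": [0, 0, 0.001], "grip": 0.043}, {"delta_rot": [0, 0, 0], "linear": [0, 0, 0.001], "grip": 0.043}, {"delta_rot": [0, 0, 0], "linear": [0, 0, 0], "grip": 0.043}, {"delta_rot": [0, 0, 0], "linear": [0, 0, 0], "grip": 0.043}]}}

```text
t: 27.65
tool_pos: [0.6226, -0.0934, 0.0192]
tool_rot: [0.138, -3.138, -0.0]
contact_force: [-0.2, 0.6, -0.7]
opening: 0.049
grip_force: 32.6
```

Request:
{"api": "jog_arm", "payload": {"steps": [{"delta_rot": [0, 0, 0], "linear": [0, 0, 0.001], "grip": 0.043}, {"delta_rot": [0, 0, 0], "linear": [0, 0, 0], "grip": 0.043}, {"delta_rot": [0, 0, 0], "linear": [0, 0, 0], "grip": 0.06}, {"delta_rot": [0, 0, 0], "linear": [0, 0, 0], "grip": 0.07}, {"delta_rot": [0, 0, 0], "linear": [0, 0, 0], "grip": 0.07}, {"delta_rot": [0, 0, 0], "linear": [0, 0, -0.01], "grip": 0.07}, {"delta_rot": [0, 0, 0], "linear": [0, 0, -0.025], "grip": 0.07}, {"delta_rot": [0, 0, 0], "linear": [0, 0, -0.03], "grip": 0.07}, {"delta_rot": [0, 0, 0], "linear": [0, 0, -0.04], "grip": 0.07}, {"delta_rot": [0, 0, 0], "linear": [0, 0, -0.04], "grip": 0.07}]}}

```text
t: 28.65
tool_pos: [0.6223, -0.0933, 0.165]
tool_rot: [0.138, -3.138, -0.0]
contact_force: [1.5, -0.6, 0.5]
opening: 0.0702
grip_force: 0.0
```

Request:
{"api": "jog_arm", "payload": {"steps": [{"delta_rot": [0, 0, 0], "linear": [0.03, 0, -0.03], "grip": 0.07}, {"delta_rot": [0, 0, 0], "linear": [0.04, 0, 0], "grip": 0.07}, {"delta_rot": [0, 0, 0], "linear": [0.04, 0, 0], "grip": 0.07}, {"delta_rot": [0, 0, 0], "linear": [0.04, 0, 0], "grip": 0.07}, {"delta_rot": [0, 0, 0], "linear": [0.04, 0, 0], "grip": 0.07}, {"delta_rot": [0, 0, 0], "linear": [0.04, 0, 0], "grip": 0.07}, {"delta_rot": [0, 0, 0], "linear": [0.03, 0, 0], "grip": 0.07}, {"delta_rot": [0, 0, 0], "linear": [0, 0, 0], "grip": 0.07}, {"delta_rot": [0, 0, 0], "linear": [0, 0, 0], "grip": 0.07}]}}

```text
t: 29.55
tool_pos: [0.3639, -0.1165, 0.1942]
tool_rot: [-0.137, 3.136, -0.002]
contact_force: [-0.2, 0.3, 0.1]
opening: 0.0699
grip_force: 0.0
```

```bash
python3 - <<'E'
from m import *
p,d=ctrl.get_image("top");cv2.imwrite("pics/top2.png",cv2.resize(p[:,:,::-1],(800,600)))
W=world("top",d)
for n,x,y,h in(("can",.6158,.1015,.1),("tub",.5937,-.2873,.044),("bar",.5812,.3007,.04),("gum",.6225,-.0933,.044)):
    r=np.hypot(W[...,0]-x,W[...,1]-y)<(.07 if n=="bar" else .05)
    k=W[r&(abs(W[...,2]-h)<.006)&(W[...,0]<x+(.045 if n=="gum" else .035))];print(n,len(k),"z %.4f"%np.median(k[:,2]),rect(k[:,:2]),"want",x*1000,y*1000)
E
```

```text
can 402 z 0.0987 [613.9101 100.0179  48.4471  48.0009 -83.6128] want 615.8000000000001 101.5
tub 666 z 0.0428 [ 593.4602 -285.6567   66.5094   65.8454  -64.5204] want 593.7 -287.3
bar 762 z 0.0394 [581.6241 301.8318 120.405   33.5416  86.4526] want 581.2 300.70000000000005
gum 721 z 0.0432 [622.1262 -92.5064  76.9918  50.1934   4.9608] want 622.5 -93.3
```

View pics/top2.png

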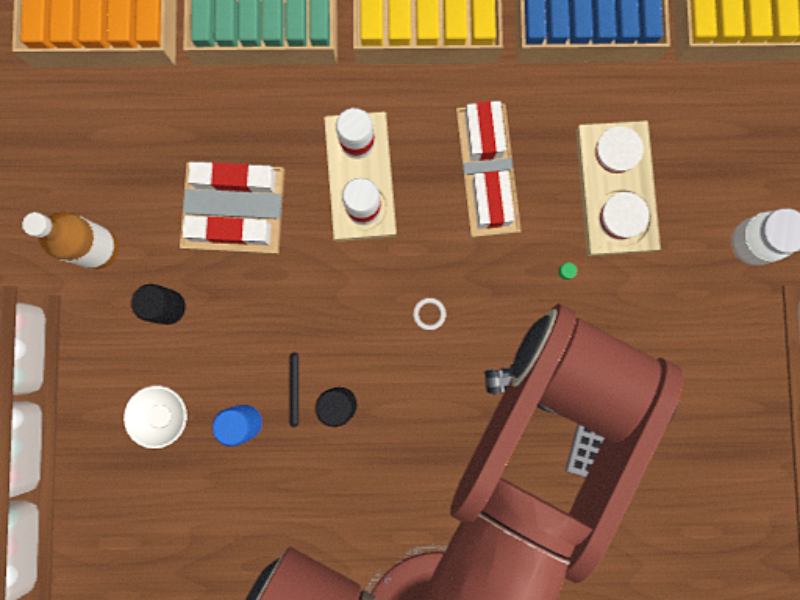

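The four goods stand in their places: bar (228,230), can (362,200), gum (494,200), tub (625,215). All measure within 2–3 mm of centre and at the right height.

```bash
python3 -c "
from station import ctrl
print(ctrl.finish_job())"
```

```text
the job is handed in; nothing more can be done
None
```

All four goods are upright in their own display places and released, within about 2.5 mm of centre by the top camera; I handed the job in at about 30 s, and no verdict came back.

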